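Cam-lock the slats of the draining shelf and set the keeper lever

TASK

Finish the slatted draining shelf: push the bolt of every slat lying on the counter into a bore in the front of the rail, one slat to a bore, and with the screwdriver turn the cam disc above each one clockwise to its stop, so that it grabs the bolt and draws the slat's end up flush against the rail. Only when all the slats are locked, throw the keeper lever at the rail's end from its start into the notch marked with the brass pin and let go, and leave the screwdriver standing in its wooden block. Turn the discs with the screwdriver only, never with the fingers, and leave the kitchen things where they stand.

Things in the scene. Friction and masses are not known exactly. Their poses are not given: they have to be found in the camera images.
- slat_a: grooved pale pine slat, 150 long x 45 wide x 32 mm thick, 0.1 to 0.25 kg, lying flat, a steel connecting bolt in one end. Origin: centre of the underside; x along the slat towards the bolt, z up. The bolt is on the centre line, 16 mm above the underside: a neck 7 mm thick, then an upright barrel head 12 mm in diameter, 18 mm tall, its axis 99 mm from the origin. May be absent (None)
- slat_b: a slat the same as slat_a, its origin and axes alike. May be absent (None)
- slat_c: a slat the same as slat_a, its origin and axes alike. May be absent (None)
- end_a (a point): centre of slat_a's bolt-end face, 75 mm from its origin along x, 16 mm above its underside; axes as the slat's. The bolt head's axis is 24 mm beyond it, the head's far side 30 mm
- end_b (a point): centre of slat_b's bolt-end face, 75 mm from its origin along x, 16 mm above its underside; axes as the slat's. The bolt head's axis is 24 mm beyond it, the head's far side 30 mm
- end_c (a point): centre of slat_c's bolt-end face, 75 mm from its origin along x, 16 mm above its underside; axes as the slat's. The bolt head's axis is 24 mm beyond it, the head's far side 30 mm
- rail: the shelf's rail, fixed: a brown timber bearer 82 deep (x) x 370 long (y) x 40 mm high; origin at the centre of its underside, x pointing away from the robot, z up. Its front is the plane x = -35 mm, with bores 0, 1, 2 at y = -110, 0, 110 mm; the upright axes of their cam discs are at x = -2 mm. Slats lie flat on the counter, their x along the rail's x, when their bolts are in the bores
- hole1 (a point): middle of the mouth of bore 1 (the middle one; the others are alike) in the rail's front face; axes as the rail's, the bore runs along +x. An upright opening 18 mm wide, from the counter up to 32 mm, flared to 27 mm at the mouth. While its disc is near 0 a bolt can be pushed in until the slat's end is about 5 mm short of the front, no farther (8 mm still hooks); turning the disc draws it in
- cam0 (a joint): turn of the cam disc over bore 0, rad, growing clockwise seen from above: near 0 at the start, open for the bolt; hooks the head at about 0.4, has drawn the slat flush at about 1.3, stops at 1.5; stays where left. Disc 48 mm across, top flush with the rail's top, 40 mm above the counter; its screwdriver slot, 19 x 5 mm, 7 mm deep, closed at both ends, lies along the rail's x at 0
- cam1 (a joint): turn of the cam disc over bore 1, rad, growing clockwise seen from above: near 0 at the start, open for the bolt; hooks the head at about 0.4, has drawn the slat flush at about 1.3, stops at 1.5; stays where left. Disc 48 mm across, top flush with the rail's top, 40 mm above the counter; its screwdriver slot, 19 x 5 mm, 7 mm deep, closed at both ends, lies along the rail's x at 0
- cam2 (a joint): turn of the cam disc over bore 2, rad, growing clockwise seen from above: near 0 at the start, open for the bolt; hooks the head at about 0.4, has drawn the slat flush at about 1.3, stops at 1.5; stays where left. Disc 48 mm across, top flush with the rail's top, 40 mm above the counter; its screwdriver slot, 19 x 5 mm, 7 mm deep, closed at both ends, lies along the rail's x at 0
- lever (a joint): keeper lever, rad, growing anticlockwise seen from above. A sprung plunger under its arm drops into three notches of a rim: 0 (the start), 0.65 (marked by a brass pin standing just outside the rim; the arm then points straight out from the rail's front) and 1.30. It clicks in within about 0.06 rad; about 3 N at the knob moves it out of a notch
- lever_knob (a point): middle of the lever's knob: dark wood, upright, 26 mm in diameter, from 56 to 98 mm above the counter, 95 mm from the pivot axis
- lever_pivot (a point): upright axis the lever turns about, fixed on the rail's bracket (rail frame x -8, y 212 mm), at knob height; axes as the rail's. The bracket fills y 170 to 274 mm, forward to x -80 mm, 46 mm high. The lever drives a flat keeper bar along the rail's top (to 45 mm high): its tabs lie beside the discs with the lever at 0, over their slots in the marked notch
- driver: flat-blade screwdriver, 175 mm long, 0.15 kg, standing blade down in its block. Origin at the middle of the blade's tip, z up along the tool; blade 14 mm wide (along its y) x 2.6 mm thick (x), shaft 8 mm thick, square wooden handle 28 x 28 mm from 85 to 175 mm above the tip, its sides along x and y
- block: dark wooden tool block 64 x 64 x 92 mm high, fixed, origin at the centre of its underside; a 20 x 20 mm square hole goes straight down through its middle. The screwdriver hangs in it by its handle's shoulder, blade tip 7 mm above the counter
- mortar: white ceramic mortar, 100 mm across, 70 mm high, its pestle leaning in it to 100 mm; leave alone
- colander: green plastic colander, 190 mm across, 80 mm high; leave alone
- pin: short wooden rolling pin, 48 mm thick, 280 mm long; leave alone
- oil: green glass bottle, 64 mm across, 210 mm high; leave alone
- mug: terracotta mug, 80 mm across, 90 mm high; leave alone
- bowl: blue bowl, 110 mm across, 45 mm high; leave alone
Things that resemble listed ones, but are neither listed nor needed, are in the scene too. What is shaped like the slat_c but blue is not meant.

How it is judged:
On the way, in this order (a step that is already met when the one before it is completed fails the run):
1. every slat that is there has its bolt in a bore, its end flush with the rail and the cam disc above it turned home (x of end_a in the frame of rail between -0.0375 and -0.031 m and ((y of end_a in the frame of rail between -0.118 and -0.102 m and value of joint cam0 above 1.25 rad) or (y of end_a in the frame of rail between -0.008 and 0.008 m and value of joint cam1 above 1.25 rad) or (y of end_a in the frame of rail between 0.102 and 0.118 m and value of joint cam2 above 1.25 rad)) and angle between the x axis of each of slat_a, slat_b, slat_c and the x axis of rail, either way round below 0.06 rad and angle between each of slat_a, slat_b, slat_c's own z axis and vertical below 0.05 rad and x of end_b in the frame of rail between -0.0375 and -0.031 m and ((y of end_b in the frame of rail between -0.118 and -0.102 m and value of joint cam0 above 1.25 rad) or (y of end_b in the frame of rail between -0.008 and 0.008 m and value of joint cam1 above 1.25 rad) or (y of end_b in the frame of rail between 0.102 and 0.118 m and value of joint cam2 above 1.25 rad)) and x of end_c in the frame of rail between -0.0375 and -0.031 m and ((y of end_c in the frame of rail between -0.118 and -0.102 m and value of joint cam0 above 1.25 rad) or (y of end_c in the frame of rail between -0.008 and 0.008 m and value of joint cam1 above 1.25 rad) or (y of end_c in the frame of rail between 0.102 and 0.118 m and value of joint cam2 above 1.25 rad))), for 0.2 s.
2. the keeper lever rests in the marked notch with the slats still locked (all of step 1 and value of joint lever between 0.57 and 0.73 rad and contact force between the fingers and lever below 0.1 N), for 0.2 s.
At the end, for the whole second after the job is handed in: Each slat flat, end within 2.5 mm of the rail's front, within 8 mm sideways of a bore and 0.06 rad of square, that bore's cam past 1.25 rad; lever at 0.57 to 0.73 rad; screwdriver in its block (tip below 14 mm, 10 mm from the middle, tilt under 0.15 rad); all at rest (all of step 1 and value of joint lever between 0.57 and 0.73 rad and horizontal distance between driver and block below 0.01 m and height (world z) of driver below 0.014 m and angle between driver's own z axis and vertical below 0.15 rad and linear speed of each of slat_a, slat_b, slat_c below 0.02 m/s and linear speed of driver below 0.03 m/s); the robot touches nothing.
It fails at once if a kitchen thing (mortar, colander, rolling pin, bottle, mug or bowl) is pushed more than 30 mm from its place (distance of any of mortar, colander, pin, oil, mug, bowl from where it was at the start of the episode above 0.03 m).
It fails at once if a cam disc is pushed or turned with the fingers (more than 3 N) (contact force between the fingers and cam0 above 3 N or contact force between the fingers and cam1 above 3 N or contact force between the fingers and cam2 above 3 N).
Of slat_a, slat_b, slat_c only 2 to 3 are there at a start; the rules pass over those that are not, and their reading is None.
At some moment in a run one of slat_a, slat_b, slat_c may be knocked a few centimetres aside while the robot is not near it.
It also fails if it takes over 210 s, if anything falls off the work surface, if the arm or the gripper's body presses on something with over 40 N, if the wrist force passes 120 N, or if a joint passes its speed limit or range.

ROBOT

A 6-joint arm with a two-finger parallel gripper is mounted at the origin on the work surface. World frame = base frame: x ahead of the robot, y to its left, z up, the work surface at z = 0. Lengths are in m, angles in rad, forces in N, time in s.
With the tool pointing down it reaches from about 0.35 to 0.775 m from the base axis. Payload 7.3 kg.
Tool frame: the origin (TCP) lies at the very end of the fingers, on their centre line; the grasp point (between the pads) lies grip_point_offset behind it (grip_point_offset is the distance from the TCP to the grasp point, in m); z points along the fingers, y is the direction in which the jaws open and shut (so a half turn about z gives the same grasp; the last joint's range is limited). The gripper opens to 92 mm and grips with 3 to 60 N. Pads are 19 mm wide; open, the fingers measure 130 mm over their backs; the gripper's body (75 mm by 190 mm) begins 47 mm behind the grasp point.
Start: joints at [0.972, 0.342, 1.524, -0, 1.275, -0.146], TCP at [0.23, 0.472, 0.227] pointing down, gripper open.
Joint ranges: [-2.53, 2.53], [-0.77, 2.02], [0.04, 2.7], [-1, 4.14], [0.28, 2.66], [-3.11, 3.11]. Speed limits (rad/s): [2.57, 2.57, 3.14, 3.14, 3.14, 3.14].

INTERFACE

Orientations are given as [roll, pitch, yaw] about the fixed x, y, z axes, in that order (R = Rz(yaw) Ry(pitch) Rx(roll)).
In Python, from cell import * gives the robot as it stands.
- The arm moves only by the shell command python3 -m inch 'ROWS' [OPENING] [FORCE]. ROWS is JSON, a list that holds one entry, the list of rows, each a list of 4 numbers: the shift along the tool's x, y, z in mm, then the turn about the tool's z in rad. In form: [[[x, y, z, roll], ...]]. A call has 1 to 10 rows; each row shifts and turns the commanded pose from where the row before left it, along the tool's axes as they then stand; what a row does not reach is not made up. A row lasts 1/8 s, in which the tool goes at most 62.5 mm and 10.7 degrees, less where a joint would pass 70% of its speed; a pose out of reach is approached as far as the arm can. A call with a gripper value outside its range is refused whole. OPENING is the closure, from -1 (fully open) to 1 (shut), set as the call begins (- or left out, the last holds). The fingers move at their own pace and stop on an object; FORCE is the grip in N (left out, the last holds). Time passes only in rows, so rows that do not move let the fingers close. It gives the time, the measured TCP pose, the force and the opening at its end, in the units of the state.
- observe(): the state, without advancing time (a new reading comes with each control period).
- read_camera(name): name is "side" or "top"; returns a dict with "img" (384x512x3 uint8, blue, green, red), "fx", "fy", "cx", "cy" (pixels), "eye" and "rotation" of the camera in the world. Camera axes: x right, y down, z forward; pixel columns grow to the right and rows downward; lengths in m; the calibration is good to about 2 mm. A picture is of the moment at which its call begins. There is no depth.
- hand_in(): hands the job in, once; it reports no verdict.
Trained networks look in the newest picture that a camera, given by its name, has taken for a name from the list of things; names that differ only in an ending like _2 or _b are one class to them, and where a whole thing is asked for, a point or a joint stands for the part that bears it (a point fixed in the world has none). Each returns a list of dicts, best first, with "conf" (0 to 1); they miss things now and then, are a little off and sometimes report something else, mostly with a low value. They report only what shows in the picture. A call takes as long as a camera call. They do not tell look-alikes from the thing itself.
- boxes_of(camera, label): "at" ([row, column] in pixels, amid what is visible of it).
- place_of(camera, label): "at" ([row, column] in pixels: a listed point, or the origin of a listed thing).
The state is a dict: "time": time; "qpos": joint angles; "qvel": joint speeds; "joint_efforts": joint torques, N m; "tool_pos": TCP position; "tool_rot": TCP orientation; "contact_force": force on the tool from outside, world axes, zero at the start; "torque": the same for the moment, N m; "opening": finger opening in m.
Only numpy, scipy, OpenCV 4.12 (cv2) and the standard library are available. Lean on these libraries where they do the work, as an engineer would, in place of code of your own. Each camera call takes 0.05 s, during which the arm holds its last target. There are 200 camera calls.

## Working session

There is one attempt and no reset: what is moved stays moved. The work goes in short steps, Python scripts to look and compute and a shell command to move; the robot and the scene stay as the last step left them, time stands still between calls to the robot, and variables do not carry over. Pictures are saved under pics/ and viewed, about 12 in all and at most 16, crops included, and the job is handed in when it is done.

```bash
ls; mkdir -p pics
python3 - <<'E'
from cell import *
import cv2
s=observe(); print({k:s[k] for k in('time','tool_pos','tool_rot','opening')}); 
import cell; print([n for n in dir(cell) if not n.startswith('__')])
for c in('top','side'):
    r=read_camera(c); cv2.imwrite(f'pics/{c}0.png',r['img']); print(c,r['fx'],r['fy'],r['cx'],r['cy'],r['eye'],r['rotation'])
    for l in('slat_a','end_a','rail','hole1','lever_knob','lever_pivot','driver','block','cam0'):
        print(l,[(round(d['conf'],2),[round(x) for x in d['at']]) for d in place_of(c,l)] )
E
```

```text
pics
{'time': 0.0, 'tool_pos': array([0.22944117, 0.47176593, 0.22605367]), 'tool_rot': array([-3.14010705e+00, -2.15766511e-04,  2.68878563e+00]), 'opening': 0.09182543337589615}
['IKError', 'boxes_of', 'grip_point_offset', 'hand_in', 'observe', 'place_of', 'read_camera']
top 364.89656092999525 364.89656092999525 254.60392588789227 193.64263769124065 [ 0.33954426 -0.01750402  1.55277195] [-3.02780089  0.0159544  -1.58453011]
slat_a [(0.94, [270, 179]), (0.67, [204, 320]), (0.6, [209, 351]), (0.58, [220, 169])]
end_a [(0.87, [199, 168]), (0.8, [188, 354]), (0.74, [184, 319]), (0.56, [262, 196]), (0.35, [165, 322])]
rail [(0.89, [169, 258])]
hole1 [(0.83, [178, 258])]
lever_knob [(0.46, [183, 194])]
lever_pivot [(0.57, [166, 203])]
driver [(0.41, [166, 322])]
block [(0.68, [166, 324]), (0.65, [163, 323]), (0.48, [171, 149]), (0.25, [234, 381])]Traceback (most recent call last):
  File "<stdin>", line 8, in <module>
ValueError: it knows: block, bowl, colander, driver, end, hole, lever_knob, lever_pivot, mortar, mug, oil, pin, rail, slat
```

Run:
```python
import cv2
i=cv2.imread('pics/top0.png'); cv2.imwrite('pics/top0c.png',cv2.resize(i[90:330,100:420],(800,600),interpolation=cv2.INTER_CUBIC))
```

```text
(no output)
```

View pics/top0c.png

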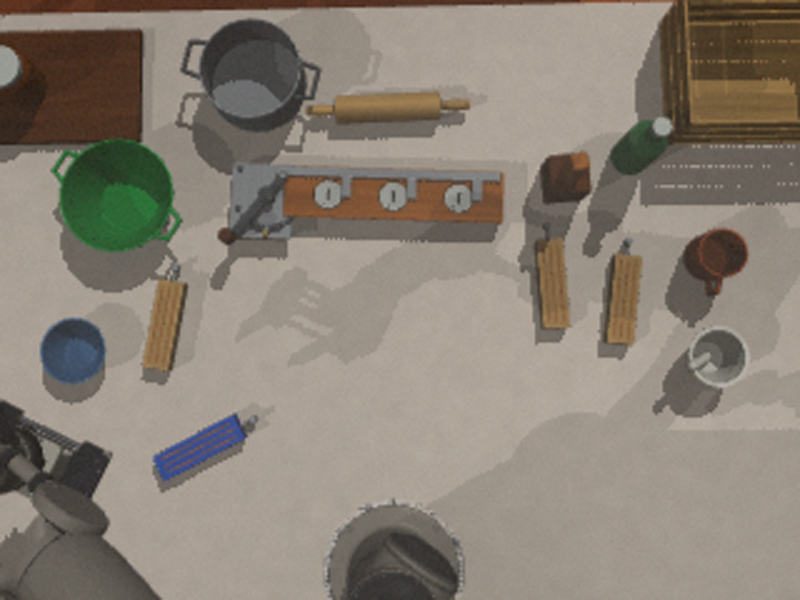

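```bash
cat > h.py <<'E'
from cell import *
import cv2, numpy as np
from scipy.spatial.transform import Rotation as Ro
def cam(c):
    r=read_camera(c); r['R']=Ro.from_euler('xyz',r['rotation']).as_matrix() if np.shape(r['rotation'])==(3,) else np.array(r['rotation']); return r
def ray(r,at):
    d=r['R']@np.array([(at[1]-r['cx'])/r['fx'],(at[0]-r['cy'])/r['fy'],1]); return np.array(r['eye']),d
def onz(r,at,z):
    e,d=ray(r,at); return e+d*(z-e[2])/d[2]
def proj(r,p):
    q=r['R'].T@(np.array(p)-r['eye']); return [r['cy']+r['fy']*q[1]/q[2], r['cx']+r['fx']*q[0]/q[2]]
def tri(r1,a1,r2,a2):
    (e,d),(f,g)=ray(r1,a1),ray(r2,a2); s=np.linalg.lstsq(np.c_[d,-g],f-e,rcond=None)[0]; p,q=e+s[0]*d,f+s[1]*g
    return (p+q)/2,np.linalg.norm(p-q)
E
python3 - <<'E'
from h import *
Z=dict(slat_a=0,end_a=.016,rail=0,hole1=.016,lever_knob=.077,lever_pivot=.077,driver=.007,block=0)
for c in('top','side'):
    r=cam(c); cv2.imwrite(f'pics/{c}1.png',r['img']); print(c,r['eye'],r['rotation'])
    for l in Z:
        print(l,[(round(d['conf'],2),[round(float(x),1) for x in d['at']],onz(r,d['at'],Z[l])[:2].round(4).tolist()) for d in place_of(c,l)] )
E
```

```text
top [ 0.33954426 -0.01750402  1.55277195] [-3.02780089  0.0159544  -1.58453011]
slat_a [(0.96, [208.8, 349.7], [0.4463, -0.398]), (0.87, [268.9, 180.2], [0.2042, 0.3216]), (0.84, [205.1, 320.6], [0.4639, -0.2754]), (0.6, [218.9, 167.5], [0.4147, 0.3779])]
end_a [(0.97, [191.0, 352.9], [0.5203, -0.4108]), (0.89, [184.9, 318.1], [0.5486, -0.2651]), (0.83, [202.1, 170.1], [0.485, 0.3637]), (0.74, [262.9, 196.0], [0.2294, 0.2524])]
rail [(0.58, [169.3, 258.0], [0.6229, -0.0113])]
hole1 [(0.93, [179.7, 256.3], [0.5752, -0.0034])]
lever_knob [(0.69, [183.4, 190.8], [0.5548, 0.2645]), (0.51, [204.2, 318.4], [0.4615, -0.2538])]
lever_pivot [(0.65, [167.0, 204.8], [0.622, 0.2071])]
driver [(0.53, [166.7, 323.3], [0.6282, -0.2914])]
block [(0.69, [167.6, 257.0], [0.6304, -0.0071]), (0.62, [163.7, 325.2], [0.6425, -0.3013])]
side [-0.16091687 -1.23260845  1.02806827] [-2.16148161  0.01009677 -0.48285128]
slat_a [(0.91, [187.9, 166.6], [0.2137, 0.2977]), (0.86, [245.4, 289.2], [0.4834, -0.2671]), (0.79, [170.4, 200.8], [0.3975, 0.361]), (0.57, [273.6, 296.5], [0.4313, -0.3969]), (0.31, [154.0, 236.6], [0.6082, 0.4192])]
end_a [(0.95, [239.6, 304.3], [0.5372, -0.2814]), (0.85, [156.4, 216.9], [0.5039, 0.4177]), (0.83, [186.9, 175.0], [0.2418, 0.2641]), (0.64, [263.9, 317.8], [0.5087, -0.4058]), (0.33, [169.8, 200.1], [0.388, 0.3425])]
rail [(0.65, [198.0, 282.5], [0.6134, -0.0047])]
hole1 [(0.83, [198.3, 278.2], [0.5849, -0.0173])]
lever_knob [(0.43, [156.3, 240.0], [0.5548, 0.2695])]
lever_pivot [(0.66, [155.0, 241.7], [0.5667, 0.2763]), (0.64, [161.5, 261.1], [0.6155, 0.1842])]
driver []
block [(0.86, [236.2, 331.8], [0.6473, -0.2983])]
```

View pics/side1.png

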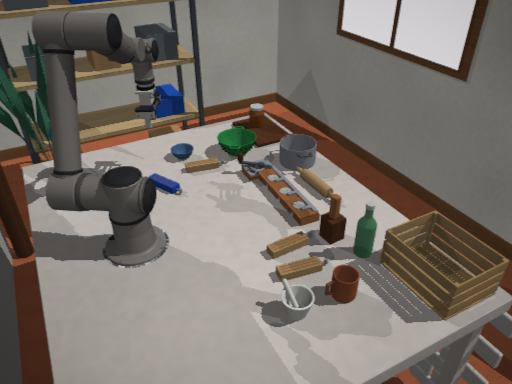

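Run:
```python
from h import *
print('gpo',grip_point_offset)
i=cv2.imread('pics/top1.png'); cv2.imwrite('pics/railc.png',cv2.resize(i[145:195,180:340],(800,250),interpolation=cv2.INTER_CUBIC))
hsv=cv2.cvtColor(i,cv2.COLOR_BGR2HSV)
for rc in [(220,168),(209,350),(203,321),(171,258),(173,150-5),(168,231),(177,231)]: print(rc,i[rc],hsv[rc])
for t in('top','side'):
    r=cam(t)
    for l,z in(('mortar',.0),('mug',.0),('oil',.0),('colander',0),('pin',.0),('bowl',0)):
        print(t,l,[(round(d['conf'],2),onz(r,d['at'],z)[:2].round(3).tolist()) for d in place_of(t,l)][:2])
```

```text
gpo 0.0188
(220, 168) [ 69 104 135] [ 16 125 135]
(209, 350) [ 68 101 130] [ 16 122 130]
(203, 321) [ 61  89 125] [ 13 131 125]
(171, 258) [139 145 147] [ 23  14 147]
(173, 145) [ 56 105  46] [ 65 143 105]
(168, 231) [88 91 93] [18 14 93]
(177, 231) [ 91  99 111] [ 12  46 111]
top mortar [(0.9, [0.349, -0.518])]
top mug [(0.76, [0.514, -0.546]), (0.52, [0.629, 0.467])]
top oil [(0.83, [0.687, -0.434]), (0.42, [0.581, 0.287])]
top colander [(0.79, [0.616, 0.452]), (0.2, [0.346, -0.522])]
top pin [(0.74, [0.777, -0.004]), (0.21, [0.414, 0.373])]
top bowl [(0.97, [0.361, 0.534]), (0.53, [0.413, 0.374])]
side mortar [(0.81, [0.347, -0.528])]
side mug [(0.95, [0.505, -0.536])]
side oil [(0.88, [0.697, -0.41])]
side colander [(0.57, [0.623, 0.44]), (0.56, [0.785, 0.01])]
side pin [(0.63, [0.779, -0.001]), (0.33, [0.522, -0.384])]
side bowl [(0.72, [0.37, 0.501]), (0.36, [0.598, 0.019])]
```

View pics/railc.png

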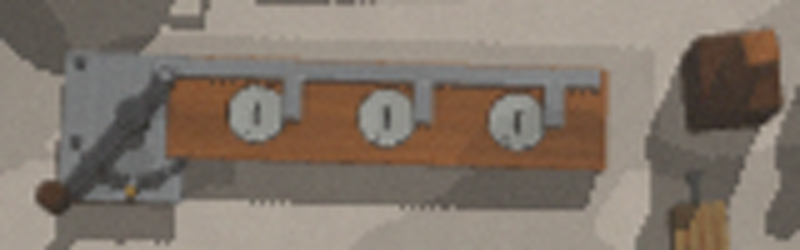

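```bash
cat >> h.py <<'E'
def slats(r,near,rad=28,z=.032):
    "pine slat tops in the top picture: centre, yaw"
    h=cv2.cvtColor(r['img'],cv2.COLOR_BGR2HSV); m=cv2.inRange(h,(9,85,85),(24,255,255)); out=[]
    for n in near:
        q=proj(r,[*n,z]); k=np.zeros_like(m); cv2.circle(k,(round(q[1]),round(q[0])),rad,255,-1)
        nl,lab,st,ce=cv2.connectedComponentsWithStats(cv2.bitwise_and(m,k)); 
        if nl<2: out.append(None); continue
        j=1+np.argmax(st[1:,4]); p=np.argwhere(lab==j)
        w=np.array([onz(r,a,z)[:2] for a in p]); c=w.mean(0); v=np.linalg.eigh(np.cov((w-c).T))[1][:,1]; v*=np.sign(v[0])
        rc=cv2.minAreaRect((w*1000).astype(np.float32))
        out.append((c.round(4).tolist(),round(float(np.arctan2(v[1],v[0])),3),len(p),[round(x,1) for x in rc[0]+rc[1]]))
    return out
def discs(r,guess,z=.04,R=.030):
    g=r['img'].astype(float).min(2); S=8; out=[]
    for n in guess:
        q=proj(r,[*n,z]); y0,x0=round(q[0])-14,round(q[1])-14; p=cv2.resize(g[y0:y0+29,x0:x0+29],None,fx=S,fy=S,interpolation=cv2.INTER_CUBIC)
        # elliptical matched filter of the disc's outline
        best=None
        for dx in np.arange(-.012,.0121,.001):
            for dy in np.arange(-.012,.0121,.001):
                t=np.linspace(0,2*np.pi,60,endpoint=False)
                def s(rr):
                    v=[]
                    for a in t:
                        u=proj(r,[n[0]+dx+rr*np.cos(a),n[1]+dy+rr*np.sin(a),z]); v.append(p[int(np.clip((u[0]-y0+.5)*S,0,29*S-1)),int(np.clip((u[1]-x0+.5)*S,0,29*S-1))])
                    return np.array(v)
                sc=np.clip(s(.020)-s(.028),-20,60).sum()
                if best is None or sc>best[0]: best=(sc,n[0]+dx,n[1]+dy)
        out.append([round(float(b),4) for b in best])
    return out
E
python3 - <<'E'
from h import *
r=cam('top'); print(slats(r,[(.446,-.398),(.465,-.275),(.414,.373)]))
g=[onz(r,(145+b/5,180+a/5),.04)[:2] for a,b in((257,114),(386,117),(516,121))]; print(np.round(g,4).tolist()); d=discs(r,g); print(d)
P=np.array(d)[:,1:]; v=P[0]-P[2]; print('pitch',np.linalg.norm(v),'yaw',np.arctan2(-v[0],v[1]))
s=cam('side'); 
q=[proj(s,[*x,.04]) for x in P]; print('side px',np.round(q,1).tolist())
ds=discs(s,P); print(ds)
i=s['img'][150:250,190:350]; cv2.imwrite('pics/sidec.png',cv2.resize(i,(800,500),interpolation=cv2.INTER_CUBIC))
E
```

```text
[([0.4413, -0.3882], -0.144, 379, [442.3, -388.2, 43.8, 149.8]), ([0.4682, -0.2716], 0.034, 359, [471.5, -271.1, 147.1, 43.2]), ([0.4112, 0.3798], -0.176, 376, [411.7, 379.6, 45.7, 148.8])]
[[0.6238, 0.1005], [0.6195, -0.0081], [0.6142, -0.1173]]
[[3359.7997, 0.6268, 0.1045], [3398.734, 0.6205, -0.0041], [3360.5388, 0.6162, -0.1143]]
pitch 0.2190566136869645 yaw -0.048408221429072064
side px [[176.6, 272.3], [189.5, 284.2], [203.7, 297.9]]
[[3110.3701, 0.6238, 0.1025], [3168.4525, 0.6195, -0.0071], [3118.2024, 0.6142, -0.1173]]
```

View pics/sidec.png

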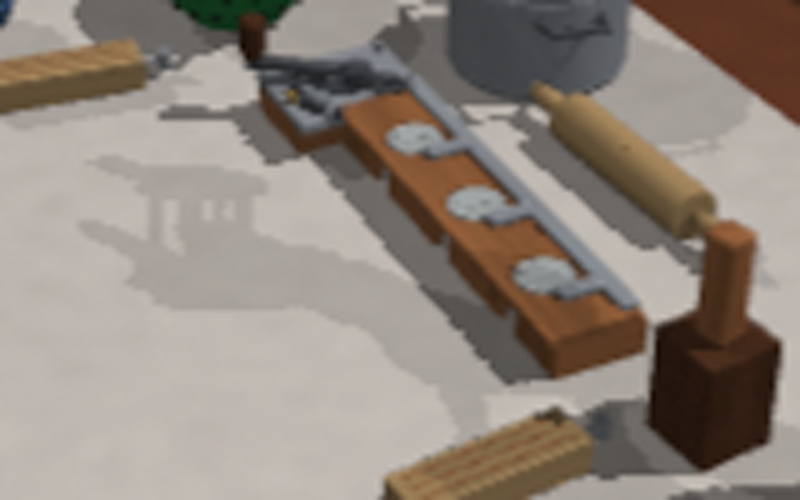

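```bash
cat >> h.py <<'E'
def to(x,y,z,yaw,s=None):
    s=s or observe(); p=np.array(s['tool_pos']); cy=s['tool_rot'][2]; d=np.array([x,y,z])-p
    R=Ro.from_euler('xyz',[np.pi,0,yaw]).as_matrix(); ro=-(yaw-cy); ro=(ro+np.pi)%(2*np.pi)-np.pi
    print('roll first %.3f, then mm'%ro,(R.T@d*1000).round(1).tolist(),'q6',round(s['qpos'][5],2),'t',round(s['time'],1))
E
python3 -c "
from h import *
to(.4115,.3797,.100,np.pi-.176)"
```

```text
roll first -0.277, then mm [-195.2, -59.2, 126.7] q6 -0.15 t 2.1
```

```bash
python3 -m inch '[[[0,0,0,-0.139],[0,0,0,-0.138],[-39,-12,25,0],[-39,-12,25,0],[-39,-12,25,0],[-39,-12,25,0],[-39,-11,26,0],[0,0,0,0],[0,0,0,0]]]' -0.45
python3 - <<'E'
from h import *
to(.4115,.3797,.010,np.pi-.176)
r=cam('top'); cv2.imwrite('pics/a.png',cv2.resize(r['img'][160:280,110:270],(640,480),interpolation=cv2.INTER_CUBIC))
E
```

```text
time: 3.28
tool_pos: [0.4111, 0.3801, 0.1009]
tool_rot: [3.141, -0.0, 2.965]
contact_force: [-0.9, 0.2, -0.5]
opening: 0.0663
roll first -0.000, then mm [-0.4, -0.3, 90.9] q6 -0.79 t 3.3
```

View pics/a.png

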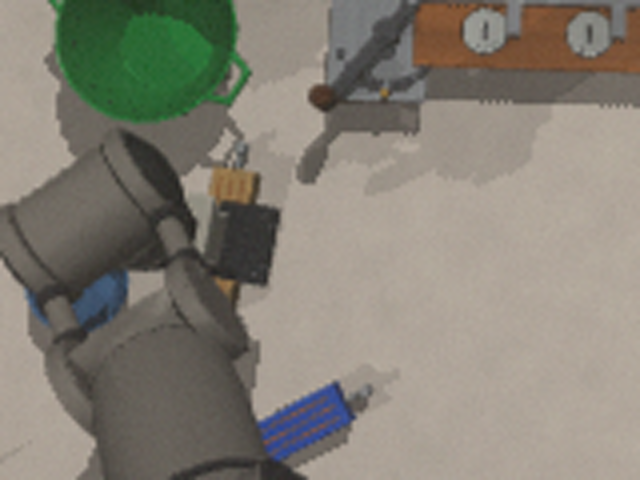

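```bash
python3 -m inch '[[[0,0,40,0],[0,0,35,0],[0,0,15,0],[0,0,0,0]]]' ; python3 -m inch '[[[0,0,0,0],[0,0,0,0],[0,0,0,0],[0,0,0,0],[0,0,0,0],[0,0,-10,0],[0,0,-40,0],[0,0,0,0]]]' 0.6 25;  python3 -c "
from h import *
to(.512-.08,.113,.06,np.pi-.047)"
```

```text
time: 3.82
tool_pos: [0.4107, 0.3804, 0.0108]
tool_rot: [-3.141, -0.001, 2.967]
contact_force: [0.9, 0.9, -0.1]
opening: 0.0663
time: 4.82
tool_pos: [0.413, 0.3811, 0.0636]
tool_rot: [3.137, 0.004, 2.966]
contact_force: [0.3, -0.0, -3.5]
opening: 0.0448
roll first -0.129, then mm [-31.6, -266.9, 3.6] q6 -0.79 t 4.8
```

```bash
python3 -m inch '[[[20,0,0,-0.129],[0,-45,0,0],[0,-45,0,0],[0,-45,0,0],[0,-45,0,0],[0,-45,0,0],[-15,-42,0,0],[-37,0,0,0],[0,0,30,0],[0,0,0,0]]]'
python3 - <<'E'
from h import *
to(.432,.1135,.013,np.pi-.047)
r=cam('top'); print(slats(r,[(.44,-.39),(.465,-.275)])); cv2.imwrite('pics/a1.png',cv2.resize(r['img'][150:250,170:330],(640,400),interpolation=cv2.INTER_CUBIC))
print([(round(d['conf'],2),onz(r,d['at'],.036)[:2].round(4).tolist()) for d in place_of('top','end_a')])
E
```

```text
time: 6.08
tool_pos: [0.4289, 0.1138, 0.0288]
tool_rot: [-3.141, -0.006, 3.094]
contact_force: [-0.7, 0.1, -2.5]
opening: 0.045
roll first -0.000, then mm [-3.1, -0.2, 15.8] q6 -1.44 t 6.1
[([0.4416, -0.3884], -0.145, 377, [441.7, -388.3, 43.5, 148.8]), ([0.47, -0.2709], 0.05, 373, [471.4, -270.7, 147.1, 43.9])]
[(0.82, [0.5449, -0.2706]), (0.75, [0.5243, -0.4014]), (0.37, [0.237, 0.2596]), (0.34, [0.5621, 0.2715])]
```

View pics/a1.png

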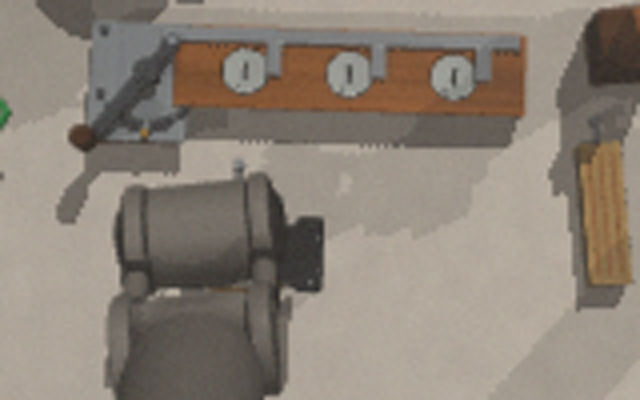

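```bash
python3 -m inch '[[[0,0,16,0],[-20,0,0,0],[-20,0,0,0],[-10,0,0,0],[0,0,0,0]]]' ; python3 -m inch '[[[-8,0,0,0],[-8,0,0,0],[-6,0,0,0],[0,0,0,0]]]'; python3 -m inch '[[[-4,0,0,0],[-4,0,0,0],[0,0,0,0]]]'
```

```text
time: 6.8
tool_pos: [0.4813, 0.1121, 0.0152]
tool_rot: [3.141, 0.001, 3.095]
contact_force: [-0.7, -0.5, -1.6]
opening: 0.0447
time: 7.3
tool_pos: [0.504, 0.1108, 0.0147]
tool_rot: [3.141, 0.001, 3.095]
contact_force: [2.3, -1.5, -3.5]
opening: 0.0448
time: 7.68
tool_pos: [0.5115, 0.1107, 0.0148]
tool_rot: [3.141, 0.001, 3.095]
contact_force: [0.3, -0.5, -2.1]
opening: 0.0448
```

```bash
python3 -m inch '[[[-3,0,0,0],[0,0,0,0]]]' ; python3 -m inch '[[[-3,0,0,0],[0,0,0,0]]]' | grep -E 'pos|force'
python3 - <<'E'
from h import *
r=cam('top'); print(discs(r,[(.6255,.1035)])); cv2.imwrite('pics/a2.png',cv2.resize(r['img'][150:230,190:290],(800,640),interpolation=cv2.INTER_CUBIC))
E
```

```text
time: 7.92
tool_pos: [0.5129, 0.1105, 0.0144]
tool_rot: [-3.142, -0.003, 3.095]
contact_force: [-4.1, 0.6, -1.0]
opening: 0.0444
tool_pos: [0.5131, 0.1105, 0.0136]
contact_force: [-11.6, 1.8, -0.1]
[[2126.5631, 0.6285, 0.1045]]
```

View pics/a2.png

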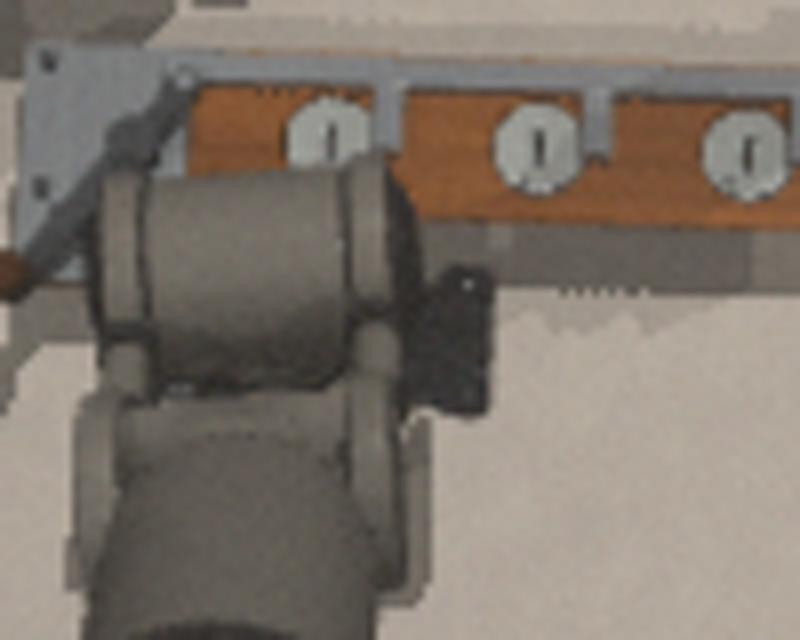

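```bash
python3 -m inch '[[[3,0,3,0],[0,0,0,0]]]'|grep -E 'pos|force'; python3 -m inch '[[[0,0,0,0],[0,0,0,0],[0,0,0,0],[0,0,0,0],[0,0,-50,0],[0,0,-50,0],[0,0,0,0]]]' -0.3
python3 - <<'E'
from h import *
to(.4705,-.2708,.10,np.pi+.045)
E
```

```text
tool_pos: [0.5132, 0.1105, 0.0122]
contact_force: [-5.1, 0.6, 5.5]
time: 9.35
tool_pos: [0.5166, 0.1106, 0.1155]
tool_rot: [3.141, 0.008, 3.095]
contact_force: [-0.2, 0.8, -1.0]
opening: 0.0602
roll first -0.092, then mm [63.2, -379.0, 15.5] q6 -1.46 t 9.3
```

```bash
python3 -m inch '[[[9,-54,2,-0.092],[9,-54,2,0],[9,-54,2,0],[9,-54,2,0],[9,-54,2,0],[9,-54,2,0],[9,-55,3,0],[0,0,0,0],[0,0,0,0]]]'
python3 - <<'E'
from h import *
r=cam('top'); print(slats(r,[(.44,-.39),(.465,-.275),(.512,.111)]));to(.4705,-.2708,.01,np.pi+.045)
cv2.imwrite('pics/b.png',cv2.resize(r['img'][150:250,200:380],(720,400),interpolation=cv2.INTER_CUBIC))
E
```

```text
time: 10.48
tool_pos: [0.4626, -0.2695, 0.0957]
tool_rot: [3.14, -0.001, -3.097]
contact_force: [-0.1, 0.3, -0.4]
opening: 0.0596
[([0.3908, -0.3921], -0.347, 67, [395.9, -390.8, 25.4, 56.7]), ([0.5293, -0.2532], -0.036, 21, [529.3, -253.2, 8.4, 25.5]), ([0.5471, 0.1088], -0.056, 623, [545.3, 125.9, 153.3, 192.3])]
roll first 0.001, then mm [-7.5, -2.2, 86.0] q6 -2.29 t 10.5
```

View pics/b.png

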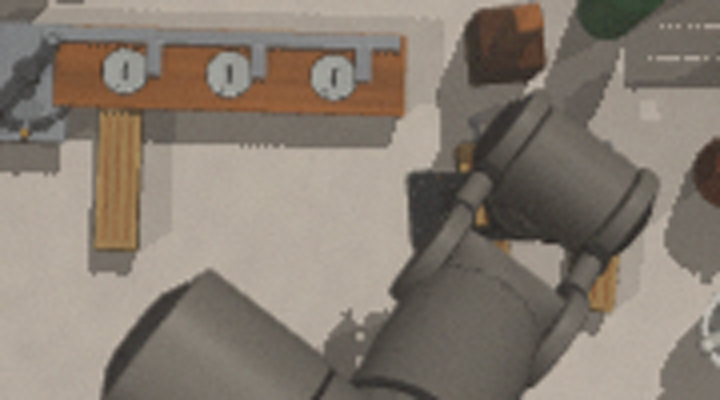

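Slat in bore 2 (px ~118,180) sits square against the rail. Now S2 grasp.

```bash
python3 -m inch '[[[-7,-2,40,0],[0,0,35,0],[0,0,11,0],[0,0,0,0]]]' |grep -E 'pos|force'; python3 -m inch '[[[0,0,0,0],[0,0,0,0],[0,0,0,0],[0,0,0,0],[0,0,0,0],[0,0,-10,0],[0,0,-40,0],[0,0,0,0]]]' 0.6 25;  python3 -c "
from h import *
to(.427,.0035,.03,np.pi-.047)"
```

```text
tool_pos: [0.4704, -0.2709, 0.0106]
contact_force: [0.2, 0.2, -0.6]
time: 12.02
tool_pos: [0.4718, -0.2731, 0.0637]
tool_rot: [-3.138, 0.005, -3.096]
contact_force: [0.5, -0.2, -2.4]
opening: 0.0449
roll first 0.092, then mm [57.8, 274.2, 33.7] q6 -2.28 t 12.0
```

```bash
python3 -m inch '[[[30,0,0,0.092],[28,40,0,0],[0,50,0,0],[0,50,0,0],[0,50,0,0],[0,50,0,0],[0,34,0,0],[0,0,34,0],[0,0,0,0],[0,0,0,0]]]'
python3 - <<'E'
from h import *
to(.427,.0038,.013,np.pi-.047)
r=cam('top'); print(slats(r,[(.44,-.39),(.514,.111)]))
E
```

```text
time: 13.28
tool_pos: [0.4252, 0.0014, 0.027]
tool_rot: [3.141, -0.0, 3.094]
contact_force: [1.2, -0.1, -1.6]
opening: 0.0451
roll first -0.000, then mm [-1.7, 2.4, 14.0] q6 -1.7 t 13.3
[([0.4419, -0.3883], -0.14, 377, [442.8, -388.3, 43.7, 148.7]), ([0.5515, 0.1095], -0.095, 589, [549.2, 127.9, 149.5, 191.5])]
```

```bash
python3 -m inch '[[[0,2,13,0],[-20,0,0,0],[-20,0,0,0],[-10,0,0,0],[0,0,0,0]]]'|grep -E 'pos|force' ; python3 -m inch '[[[-8,0,0,0],[-8,0,0,0],[-6,0,0,0],[0,0,0,0]]]'|grep -E 'pos|force'; python3 -m inch '[[[-4,0,0,0],[-4,0,0,0],[0,0,0,0]]]'|grep -E 'pos|force'; python3 -m inch '[[[-3,0,0,0],[0,0,0,0]]]'|grep -E 'pos|force'
```

```text
tool_pos: [0.4754, 0.0013, 0.0135]
contact_force: [-0.2, -0.6, -0.5]
tool_pos: [0.4979, 0.0003, 0.0138]
contact_force: [1.0, -1.5, -1.2]
tool_pos: [0.5056, 0.0, 0.0137]
contact_force: [0.0, 0.3, -0.8]
tool_pos: [0.5079, -0.0, 0.0135]
contact_force: [-1.3, 0.8, -0.9]
```

```bash
python3 -m inch '[[[-3,0,0,0],[0,0,0,0]]]'|grep -E 'pos|force';python3 -m inch '[[[-2,0,0,0],[0,0,0,0]]]'|grep -E 'pos|force'
```

```text
tool_pos: [0.5081, 0.0001, 0.0129]
contact_force: [-7.6, -0.1, 0.3]
tool_pos: [0.5083, 0.0002, 0.0126]
contact_force: [-13.3, 0.2, 4.4]
```

```bash
python3 -m inch '[[[4,0,2,0],[0,0,0,0]]]'|grep -E 'pos|force'; python3 -m inch '[[[0,0,0,0],[0,0,0,0],[0,0,0,0],[0,0,0,0],[0,0,-50,0],[0,0,-50,0],[0,0,0,0]]]' -0.3
python3 - <<'E'
from h import *
to(.4423,-.3883,.10,np.pi-.142)
r=cam('top'); print(slats(r,[(.44,-.39)]))
E
```

```text
tool_pos: [0.5083, 0.0001, 0.0126]
contact_force: [-6.3, 2.1, 10.1]
time: 16.7
tool_pos: [0.5117, -0.0005, 0.1153]
tool_rot: [-3.141, 0.008, 3.095]
contact_force: [-0.2, 0.2, -0.7]
opening: 0.0599
roll first 0.095, then mm [13.8, -393.7, 15.3] q6 -1.68 t 16.7
[([0.4414, -0.3883], -0.142, 378, [442.2, -388.3, 43.5, 149.8])]
```

```bash
python3 -m inch '[[[2,-56,2,0.095],[2,-56,2,0],[2,-56,2,0],[2,-56,2,0],[2,-56,2,0],[2,-56,2,0],[2,-57,3,0],[0,0,0,0],[0,0,0,0]]]'
python3 - <<'E'
from h import *
to(.4420,-.3883,.01,np.pi-.142)
E
```

```text
time: 17.88
tool_pos: [0.4444, -0.3868, 0.095]
tool_rot: [3.139, -0.002, 2.999]
contact_force: [0.3, 0.9, -1.0]
opening: 0.0597
roll first -0.000, then mm [2.1, -1.8, 85.0] q6 -2.28 t 17.9
```

```bash
python3 -m inch '[[[2,-2,40,0],[0,0,35,0],[0,0,10,0],[0,0,0,0]]]' |grep -E 'pos|force'; python3 -m inch '[[[0,0,0,0],[0,0,0,0],[0,0,0,0],[0,0,0,0],[0,0,0,0],[0,0,-10,0],[0,0,-40,0],[0,0,0,0]]]' 0.6 25;  python3 -c "
from h import *
to(.422,-.1045,.03,np.pi-.047)"
```

```text
tool_pos: [0.4432, -0.3886, 0.0116]
contact_force: [0.4, 0.1, -0.5]
time: 19.38
tool_pos: [0.4441, -0.3912, 0.0649]
tool_rot: [-3.138, 0.005, 3.0]
contact_force: [-0.9, -0.7, -2.0]
opening: 0.045
roll first -0.095, then mm [35.6, 285.3, 34.9] q6 -2.28 t 19.4
```

```bash
python3 -m inch '[[[36,0,0,-0.095],[0,50,0,0],[0,50,0,0],[0,50,0,0],[0,50,0,0],[0,50,0,0],[0,34,0,0],[0,0,34,0],[0,0,0,0],[0,0,0,0]]]'
python3 - <<'E'
from h import *
to(.422,-.106,.013,np.pi-.047)
E
```

```text
time: 20.62
tool_pos: [0.4205, -0.1012, 0.028]
tool_rot: [3.141, -0.0, 3.094]
contact_force: [0.6, -0.2, -2.0]
opening: 0.0448
roll first -0.000, then mm [-1.7, -4.7, 15.0] q6 -1.94 t 20.6
```

```bash
python3 -m inch '[[[0,-5,14,0],[-20,0,0,0],[-20,0,0,0],[-10,0,0,0],[0,0,0,0]]]'|grep -E 'pos|force' ; python3 -m inch '[[[-8,0,0,0],[-8,0,0,0],[-6,0,0,0],[0,0,0,0]]]'|grep -E 'pos|force'; python3 -m inch '[[[-4,0,0,0],[-4,0,0,0],[0,0,0,0]]]'|grep -E 'pos|force'; python3 -m inch '[[[-3,0,0,0],[0,0,0,0]]]'|grep -E 'pos|force'
```

```text
tool_pos: [0.4703, -0.1085, 0.0135]
contact_force: [-0.2, -0.2, -1.9]
tool_pos: [0.4928, -0.1094, 0.0138]
contact_force: [1.1, -1.5, -1.2]
tool_pos: [0.5004, -0.1096, 0.0137]
contact_force: [0.4, 0.2, -2.5]
tool_pos: [0.5034, -0.1097, 0.0137]
contact_force: [0.1, 0.1, -1.9]
```

```bash
python3 -m inch '[[[-3,0,0,0],[0,0,0,0]]]'|grep -E 'pos|force';python3 -m inch '[[[-2,0,0,0],[0,0,0,0]]]'|grep -E 'pos|force'
```

```text
tool_pos: [0.5038, -0.1095, 0.0132]
contact_force: [-6.5, -1.1, 1.2]
tool_pos: [0.5039, -0.1095, 0.0131]
contact_force: [-14.7, -2.4, 6.5]
```

```bash
python3 -m inch '[[[4,0,2,0],[0,0,0,0]]]'|grep -E 'pos|force'; python3 -m inch '[[[0,0,0,0],[0,0,0,0],[0,0,0,0],[0,0,0,0],[0,0,-50,0],[0,0,-50,0],[50,40,-55,0],[50,40,-55,0],[0,0,0,0]]]' -0.3
python3 - <<'E'
from h import *
for c in('top','side'):
    r=cam(c); print(c,[(round(d['conf'],2),onz(r,d['at'],0)[:2].round(4).tolist()) for d in place_of(c,'block')])
    q=proj(r,[.642,-.30,.14]); y,x=int(q[0]),int(q[1]); im=cv2.resize(r['img'][y-25:y+25,x-25:x+25],(400,400),interpolation=cv2.INTER_CUBIC)
    print((y-25,x-25))
    if c=='top': a=im; print(slats(r,[(.514,.111),(.51,0),(.506,-.109)],20)); rt=r
cv2.imwrite('pics/d.png',np.hstack([a,im]));
E
```

```text
tool_pos: [0.5039, -0.1097, 0.0125]
contact_force: [-2.4, 1.6, 8.3]
time: 24.25
tool_pos: [0.4325, -0.0459, 0.1961]
tool_rot: [-3.141, 0.005, 3.097]
contact_force: [0.2, 0.8, -0.6]
opening: 0.0596
top [(0.68, [0.6374, -0.2903]), (0.54, [0.7898, 0.0068]), (0.41, [0.6401, 0.2089])]
(131, 306)
[([0.5178, 0.1115], -0.032, 413, [518.6, 112.6, 67.7, 160.7]), ([0.5764, -0.0014], -1.496, 118, [572.1, -3.6, 47.0, 83.8]), ([0.5588, -0.1115], -0.069, 180, [558.4, -110.2, 74.4, 68.0])]
side [(0.67, [0.65, -0.2811])]
(181, 309)
```

View pics/d.png

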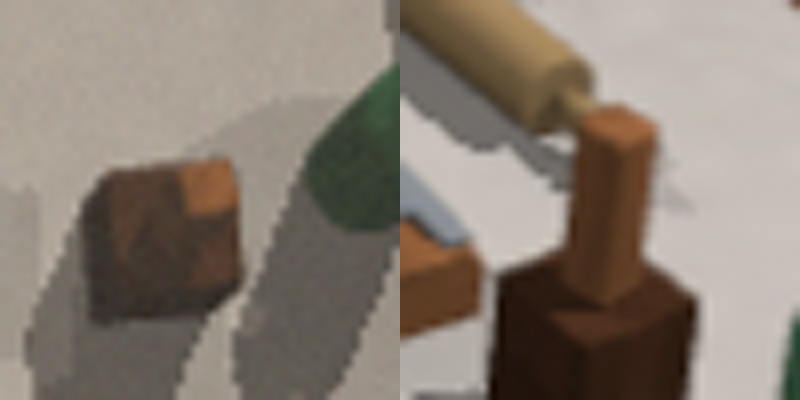

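Run:
```python
from h import *
t,s=cam('top'),cam('side')
print(tri(t,(153.9,331.5),s,(195.75,336)))
print(onz(t,(153.9,331.5),.182), onz(s,(195.75,336),.182))
p=onz(t,(153.9,331.5),.182)
for yaw in(0,.1,.15,.2):
    c=[p+np.r_[Ro.from_euler('z',yaw).apply([a,b,0])[:2],0] for a,b in((.014,.014),(.014,-.014),(-.014,-.014),(-.014,.014))]
    print(yaw,[[round((proj(t,q)[1]-306+.5)*8),round((proj(t,q)[0]-131+.5)*8)] for q in c],[[round((proj(s,q)[1]-309+.5)*8+400),round((proj(s,q)[0]-181+.5)*8)] for q in c])
# block top corners in top view z .092: crop px
for a,b in((105,180),(240,285)): print(onz(t,(131+b/8-.5,306+a/8-.5),.092))
```

```text
(array([ 0.64613723, -0.29445783,  0.17891886]), np.float64(0.001937511491610559))
[ 0.64457925 -0.29332983  0.182     ] [ 0.64427553 -0.29801434  0.182     ]
0 [[178, 159], [236, 158], [239, 216], [180, 217]] [[621, 91], [660, 124], [607, 142], [568, 109]]
0.1 [[175, 162], [233, 155], [241, 212], [183, 219]] [[616, 91], [661, 121], [612, 143], [567, 111]]
0.15 [[174, 164], [231, 154], [242, 211], [185, 220]] [[614, 90], [661, 120], [614, 143], [567, 113]]
0.2 [[172, 165], [230, 153], [244, 209], [186, 222]] [[611, 90], [661, 119], [617, 143], [567, 114]]
[ 0.66924395 -0.25935635  0.092     ]
[ 0.61388691 -0.32568874  0.092     ]
```

```bash
python3 -m inch '[[[0,0,-4,0.175],[0,0,-4,0.175],[0,0,-4,0.175],[0,0,-4,0.175],[0,0,-4,0.175],[0,0,-4,0.175],[0,0,0,0.175],[0,0,0,0.172],[0,0,0,0]]]'|grep -E 'rot|pos'; python3 -c "
from h import *
to(.645,-.2945,.215,np.pi/2+.13)"
```

```text
tool_pos: [0.433, -0.0475, 0.2162]
tool_rot: [-3.14, -0.001, 1.699]
roll first -0.002, then mm [-272.4, 178.2, 1.2] q6 -0.41 t 25.7
```

```bash
python3 -m inch '[[[-45,30,0,0],[-45,30,0,0],[-45,30,0,0],[-45,30,0,0],[-46,29,0,0],[-46,29,1,0],[0,0,0,0],[0,0,0,0]]]'|grep -E 'rot|pos|force'
python3 - <<'E'
from h import *
to(.645,-.2945,.125,np.pi/2+.13)
s=cam('side'); q=proj(s,[.645,-.2945,.18]);y,x=int(q[0]),int(q[1]); cv2.imwrite('pics/d2.png',cv2.resize(s['img'][y-40:y+40,x-40:x+40],(480,480),interpolation=cv2.INTER_CUBIC))
E
```

```text
tool_pos: [0.6435, -0.2942, 0.2147]
tool_rot: [-3.14, -0.002, 1.7]
contact_force: [-0.2, 0.1, -0.1]
roll first -0.001, then mm [-0.5, 1.5, 89.7] q6 -0.67 t 26.7
```

View pics/d2.png

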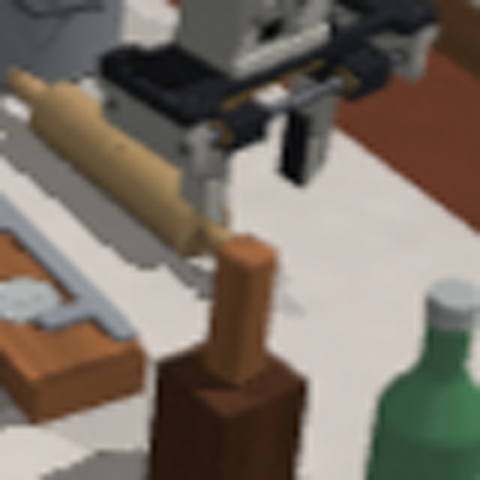

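```bash
python3 -m inch '[[[0,0,0,-0.175],[0,0,0,-0.175],[0,0,0,-0.175],[0,0,0,-0.175],[0,0,0,-0.175],[0,0,0,-0.175],[0,0,0,-0.175],[0,0,0,-0.175],[0,0,0,-0.17],[0,0,0,0]]]' |grep -E 'rot|pos'; python3 -c "
from h import *
to(.645,-.2965,.155,np.pi+.13)"
```

```text
tool_pos: [0.6437, -0.2933, 0.2174]
tool_rot: [-3.141, 0.001, -3.015]
roll first -0.003, then mm [-0.9, -3.4, 62.4] q6 -2.23 t 28.0
```

```bash
python3 -m inch '[[[0,-3,20,0],[0,0,20,0],[0,0,20,0],[0,0,0,0]]]'|grep -E 'pos|force'; python3 -m inch '[[[0,0,0,0],[0,0,0,0],[0,0,0,0],[0,0,0,0],[0,0,0,0],[0,0,0,0],[0,0,0,0],[0,0,0,0]]]' 0.8 4;python3 -m inch '[[[0,0,0,0],[0,0,0,0]]]'
```

```text
tool_pos: [0.6434, -0.2963, 0.1549]
contact_force: [0.9, -0.8, -0.1]
time: 29.48
tool_pos: [0.6446, -0.2973, 0.1566]
tool_rot: [-3.141, 0.001, -3.015]
contact_force: [0.4, 2.2, 4.9]
opening: 0.0287
time: 29.72
tool_pos: [0.6446, -0.2973, 0.1566]
tool_rot: [-3.141, 0.001, -3.015]
contact_force: [-0.9, 1.6, 5.0]
opening: 0.0289
```

```bash
python3 -m inch '[[[0,0,0,0],[0,0,0,0],[0,0,0,0],[0,0,-30,0],[0,0,-35,0],[0,0,0,0.175],[0,0,0,0.175],[0,0,0,0.175],[0,0,0,0.175],[0,0,0,0.175]]]' -0.3|grep -E 'pos|force';python3 -m inch '[[[0,0,0,0.175],[0,0,0,0.175],[0,0,0,0.175],[0,0,0,0.17],[0,0,0,0],[0,0,0,0]]]'|grep -E 'pos|force|rot|open'; python3 -c "
from h import *
to(.6445,-.2973,.125,np.pi/2+.13)"
```

```text
tool_pos: [0.6442, -0.2975, 0.2208]
contact_force: [0.4, -0.2, 0.2]
tool_pos: [0.6443, -0.2975, 0.221]
tool_rot: [-3.141, -0.0, 1.701]
contact_force: [0.2, -0.6, -1.3]
opening: 0.0598
roll first 0.000, then mm [0.1, 0.2, 96.0] q6 -0.67 t 31.7
```

```bash
python3 -m inch '[[[0,0,40,0],[0,0,36,0],[0,0,20,0],[0,0,0,0]]]'|grep -E 'pos|force'; python3 -m inch '[[[0,0,0,0],[0,0,0,0],[0,0,0,0],[0,0,0,0],[0,0,0,0],[0,0,0,0],[0,0,0,0]]]' 0.9 30; python3 -m inch '[[[0,0,-35,0],[0,0,-40,0],[0,0,-35,0],[0,0,0,0],[0,0,0,0]]]'
python3 - <<'E'
from h import *
s=cam('side'); q=proj(s,observe()['tool_pos']-np.array([0,0,.06]));y,x=int(q[0]),int(q[1]); print(y-40,x-40); cv2.imwrite('pics/d3.png',cv2.resize(s['img'][y-40:y+40,x-40:x+40],(560,560),interpolation=cv2.INTER_CUBIC))
E
```

```text
tool_pos: [0.6434, -0.2969, 0.1231]
contact_force: [0.8, 1.0, 1.5]
time: 33.1
tool_pos: [0.6445, -0.2975, 0.1258]
tool_rot: [3.141, 0.001, 1.698]
contact_force: [-0.6, -0.1, 5.1]
opening: 0.028
time: 33.72
tool_pos: [0.6437, -0.2971, 0.233]
tool_rot: [-3.139, -0.002, 1.698]
contact_force: [-1.4, 1.1, -2.0]
opening: 0.028
157 295
```

View pics/d3.png

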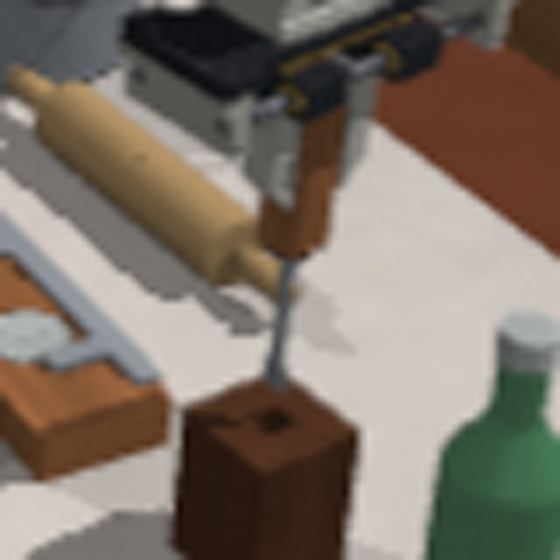

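```bash
python3 -m inch '[[[0,0,-20,-0.15],[0,0,0,-0.15],[0,0,0,-0.15],[0,0,0,-0.15],[0,0,0,-0.15],[0,0,0,0],[0,0,0,0]]]'
python3 - <<'E'
from h import *
s=cam('side'); q=proj(s,observe()['tool_pos']-np.array([0,0,.08]));y,x=int(q[0]),int(q[1]); print(y-20,x-20); cv2.imwrite('pics/d4.png',cv2.resize(s['img'][y-20:y+30,x-25:x+25],(500,500),interpolation=cv2.INTER_CUBIC))
E
```

```text
time: 34.65
tool_pos: [0.6441, -0.2973, 0.2539]
tool_rot: [-3.141, -0.002, 2.445]
contact_force: [-0.2, -0.3, -1.5]
opening: 0.0278
177 315
```

View pics/d4.png

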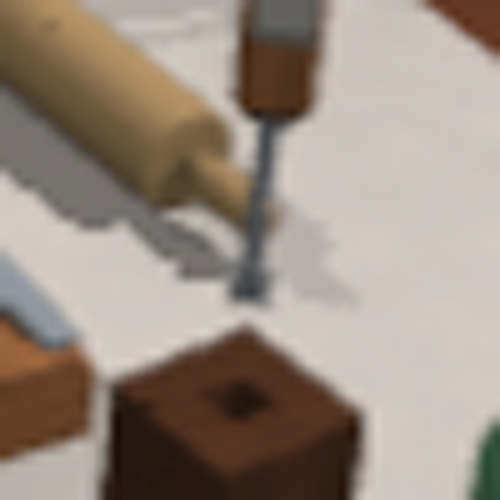

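Run:
```python
from h import *
s=cam('side'); p=observe()['tool_pos']; print(proj(s,p-np.array([0,0,.118])),'obs 206.5 334.5', onz(s,(206.5,334.5),p[2]-.118), p)
to(.615,-.1155,.18,np.pi-.047)
```

```text
[np.float64(206.31593970702536), np.float64(334.5836068919175)] obs 206.5 334.5 [ 0.64331799 -0.29809062  0.13658757] [ 0.64422555 -0.29735586  0.25458757]
roll first -0.649, then mm [37.7, 180.3, 74.6] q6 -1.42 t 34.8
```

```bash
python3 -m inch '[[[0,0,0,-0.163],[0,0,0,-0.162],[0,0,0,-0.162],[0,0,0,-0.162],[9,45,10,0],[9,45,10,0],[10,45,10,0],[10,45,20,0],[0,0,20,0],[0,0,0,0]]]'
python3 - <<'E'
from h import *
to(.615,-.1165,.164,np.pi-.047)
s=cam('side'); q=proj(s,[.615,-.1165,.05]);y,x=int(q[0]),int(q[1]); print(y-25,x-25); cv2.imwrite('pics/e.png',cv2.resize(s['img'][y-25:y+25,x-25:x+25],(600,600),interpolation=cv2.INTER_CUBIC))
E
```

```text
time: 36.0
tool_pos: [0.6136, -0.1151, 0.1839]
tool_rot: [3.141, -0.003, 3.097]
contact_force: [-0.6, -0.4, -1.3]
opening: 0.028
roll first 0.002, then mm [-1.4, -1.3, 19.9] q6 -1.83 t 36.0
177 273
```

View pics/e.png

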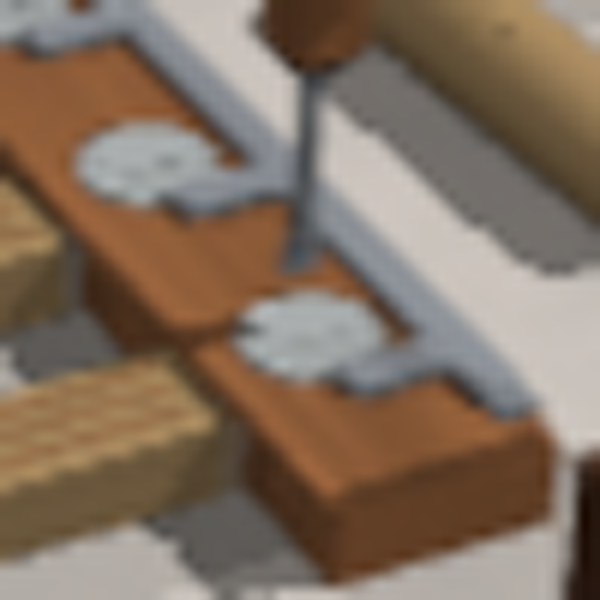

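Run:
```python
from h import *
s=cam('side'); p=observe()['tool_pos']; t=(177+270/12-.5,273+300/12-.5)
print(onz(s,(177+337/12-.5,273+310/12-.5),.04), 'disc1',onz(s,(177+162/12-.5,273+148/12-.5),.04),'tip',proj(s,p-[0,0,.1188]),t)
print(discs(s,[(.615,-.1165)],R=.03))
to(.615,-.1165,.164,np.pi-.047)
```

```text
[ 0.61458396 -0.119811    0.04      ] disc1 [ 0.62087034 -0.00852512  0.04      ] tip [np.float64(198.46489180442947), np.float64(298.25304894318475)] (199.0, 297.5)
[[3219.2507, 0.616, -0.1165]]
roll first 0.001, then mm [-0.2, -0.1, 21.8] q6 -1.83 t 36.1
```

```bash
python3 -m inch '[[[0,0,12,0],[0,0,10,0],[0,0,0,0]]]'|grep -E 'pos|force';python3 -m inch '[[[0,0,3,0],[0,0,2,0],[0,0,0,0],[0,0,0,0]]]'|grep -E 'pos|force'; python3 -m inch '[[[0,0,3,0],[0,0,0,0],[0,0,0,0]]]'|grep -E 'pos|force'
```

```text
tool_pos: [0.6138, -0.116, 0.1618]
contact_force: [-0.0, -0.6, -1.3]
tool_pos: [0.6146, -0.1159, 0.1586]
contact_force: [-0.8, -0.1, 2.0]
tool_pos: [0.6154, -0.1161, 0.1578]
contact_force: [-2.0, 1.5, 11.9]
```

```bash
for k in 1; do python3 -m inch '[[[0,-1,0,0],[0,0,0,0]]]'|grep -E 'pos|force';python3 -m inch '[[[0,-1,0,0],[0,0,0,0]]]'|grep -E 'pos|force';python3 -m inch '[[[0,-1,0,0],[0,0,0,0]]]'|grep -E 'pos|force';python3 -m inch '[[[0,-1,0,0],[0,0,0,0]]]'|grep -E 'pos|force';python3 -m inch '[[[0,-1,0,0],[0,0,0,0]]]'|grep -E 'pos|force'; done
```

```text
tool_pos: [0.6154, -0.1166, 0.1577]
contact_force: [-1.4, 2.7, 12.4]
tool_pos: [0.6154, -0.117, 0.1576]
contact_force: [-2.2, 4.1, 11.0]
tool_pos: [0.6145, -0.1188, 0.1554]
contact_force: [1.1, 0.2, -1.1]
tool_pos: [0.6145, -0.1194, 0.1549]
contact_force: [1.2, 3.4, 0.1]
tool_pos: [0.6144, -0.1198, 0.1549]
contact_force: [2.4, 5.0, -0.9]
```

```bash
python3 -m inch '[[[0,1,0,0],[0,1,3,0],[0,0,0,0]]]'|grep -E 'pos|force';python3 -m inch '[[[0,0,2,0],[0,0,0,0],[0,0,0,0]]]'|grep -E 'pos|force|rot'
```

```text
tool_pos: [0.6144, -0.119, 0.1518]
contact_force: [2.0, 0.6, -2.3]
tool_pos: [0.6146, -0.1191, 0.1516]
tool_rot: [-3.141, 0.002, 3.097]
contact_force: [1.1, 2.2, 7.2]
```

```bash
python3 -m inch '[[[0,0,0,0.13],[0,0,0,0.13],[0,0,0,0.13],[0,0,0,0.13],[0,0,0,0.13],[0,0,0,0.13],[0,0,0,0]]]';python3 -c "
from h import *
print(observe()['torque'])"; python3 -m inch '[[[0,0,0,0.13],[0,0,0,0.13],[0,0,0,0.13],[0,0,0,0.13],[0,0,0,0],[0,0,0,0]]]'|grep -E 'pos|force|rot';python3 -c "
from h import *
print(observe()['torque'])"
```

```text
time: 40.22
tool_pos: [0.6148, -0.1191, 0.1517]
tool_rot: [3.14, 0.002, 2.315]
contact_force: [1.2, 2.5, 7.2]
opening: 0.0279
[ 0.869433   -0.24703363 -0.00407385]
tool_pos: [0.6147, -0.119, 0.1516]
tool_rot: [3.14, 0.001, 1.797]
contact_force: [-0.3, 2.8, 7.0]
[ 0.78831172 -0.08704227  0.0935817 ]
```

```bash
python3 -m inch '[[[0,0,0,0.1],[0,0,0,0.1],[0,0,0,0],[0,0,0,0]]]'|grep -E 'pos|force|rot';python3 -c "
from h import *
print(observe()['torque'])"; python3 -m inch '[[[0,0,0,0.1],[0,0,0,0.1],[0,0,0,0],[0,0,0,0]]]'|grep -E 'pos|force|rot'
python3 - <<'E'
from h import *
print(observe()['torque'])
r=cam('side'); q=proj(r,[.56,-.10,.03]);y,x=int(q[0]),int(q[1]); a=cv2.resize(r['img'][y-25:y+25,x-25:x+25],(400,400),interpolation=cv2.INTER_CUBIC)
r=cam('top'); q=proj(r,[.57,-.08,.03]);y,x=int(q[0]),int(q[1]); b=cv2.resize(r['img'][y-20:y+20,x-20:x+20],(400,400),interpolation=cv2.INTER_CUBIC)
cv2.imwrite('pics/f.png',np.hstack([a,b]))
E
```

```text
tool_pos: [0.6146, -0.119, 0.1516]
tool_rot: [3.14, 0.0, 1.597]
contact_force: [0.4, 2.6, 7.7]
[ 0.85802762 -0.08204747  0.06180257]
tool_pos: [0.6145, -0.1189, 0.1516]
tool_rot: [3.14, 0.0, 1.397]
contact_force: [0.9, 2.9, 7.3]
[0.91889971 0.00878068 0.11916318]
```

View pics/f.png

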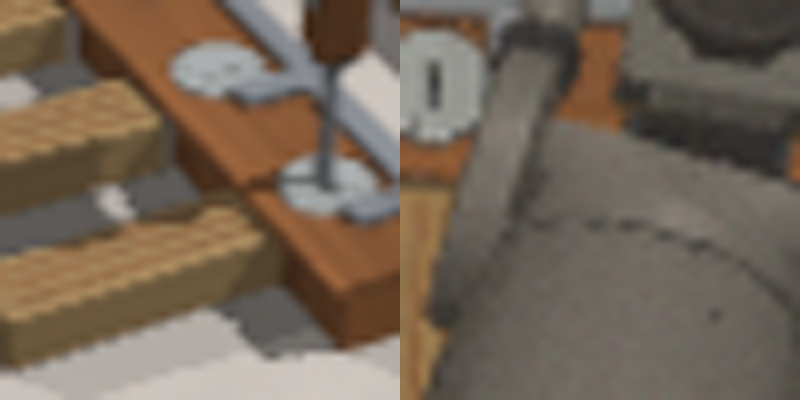

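```bash
python3 -m inch '[[[0,0,0,0.08],[0,0,0,0],[0,0,0,0]]]'|grep -E 'rot';python3 -c "
from h import *
print(observe()['torque'])"; python3 -m inch '[[[0,0,0,0.08],[0,0,0,0],[0,0,0,0]]]'|grep -E 'force|rot'; python3 -c "
from h import *
print(observe()['torque'])"
```

```text
tool_rot: [3.14, -0.0, 1.317]
[0.89620316 0.03184365 0.14340614]
tool_rot: [3.14, 0.0, 1.237]
contact_force: [-0.6, 4.9, 8.1]
[0.85689601 0.15868198 0.22415966]
```

```bash
python3 -m inch '[[[0,0,0,0.1],[0,0,0,0],[0,0,0,0]]]'|grep -E 'rot|force|open';python3 -c "
from h import *
print(observe()['torque'])"
```

```text
tool_rot: [3.141, 0.0, 1.138]
contact_force: [-0.2, 3.2, 7.3]
opening: 0.028
[0.91579863 0.20988311 0.43252482]
```

```bash
python3 -m inch '[[[0,0,0,-0.13],[0,0,0,-0.13],[0,0,-5,0],[0,0,-15,0],[0,0,-20,0],[0,0,0,-0.17],[0,0,0,-0.17],[0,0,0,-0.17],[0,0,0,-0.17],[0,0,0,-0.17]]]'|grep -E 'pos|force|rot'; python3 -m inch '[[[0,0,0,-0.17],[0,0,0,-0.17],[0,0,0,-0.17],[0,0,0,-0.17],[0,0,0,-0.167],[0,0,0,0],[0,0,0,0]]]'
python3 - <<'E'
from h import *
to(.6195,-.0091,.1625,np.pi-.0466)
r=cam('side'); print(discs(r,[(.6195,-.0071)]))
E
```

```text
tool_pos: [0.6135, -0.1192, 0.1906]
tool_rot: [-3.14, -0.001, 2.25]
contact_force: [0.0, 0.5, -0.9]
time: 45.32
tool_pos: [0.614, -0.119, 0.1904]
tool_rot: [-3.142, -0.001, 3.09]
contact_force: [-0.2, 0.0, -1.5]
opening: 0.0277
roll first -0.005, then mm [-0.4, 110.1, 27.9] q6 -1.83 t 45.3
[[3188.0663, 0.6195, -0.0061]]
```

```bash
python3 -m inch '[[[0,55,0,-0.005],[0,55,0,0],[0,0,15,0],[0,0,13,0],[0,0,0,0]]]'|grep -E 'pos|force|rot'; python3 -m inch '[[[0,0,4,0],[0,0,2,0],[0,0,0,0],[0,0,0,0]]]'|grep -E 'pos|force|rot'; python3 -m inch '[[[0,0,2,0],[0,0,0,0],[0,0,0,0]]]'|grep -E 'pos|force|rot'
```

```text
tool_pos: [0.6184, -0.0102, 0.1605]
tool_rot: [3.142, -0.003, 3.097]
contact_force: [0.1, -0.2, -1.3]
tool_pos: [0.6197, -0.0093, 0.1564]
tool_rot: [-3.141, 0.001, 3.099]
contact_force: [1.2, 0.1, -1.8]
tool_pos: [0.6196, -0.0089, 0.1542]
tool_rot: [3.142, 0.001, 3.099]
contact_force: [3.1, -0.5, -1.7]
```

```bash
python3 -m inch '[[[-1,0,3,0],[0,0,1.5,0],[0,0,0,0],[0,0,0,0]]]'|grep -E 'pos|force'; python3 -m inch '[[[0,0,0,0.15],[0,0,0,0.15],[0,0,0,0.15],[0,0,0,0.15],[0,0,0,0.15],[0,0,0,0.15],[0,0,0,0.15],[0,0,0,0.15],[0,0,0,0.15],[0,0,0,0.15]]]'|grep -E 'pos|force|rot';python3 -m inch '[[[0,0,0,0.12],[0,0,0,0.1],[0,0,0,0],[0,0,0,0]]]'|grep -E 'pos|force|rot'; python3 -c "
from h import *
print(observe()['torque'])"
```

```text
tool_pos: [0.6203, -0.009, 0.1515]
contact_force: [-2.8, 0.5, 10.3]
tool_pos: [0.6202, -0.009, 0.1515]
tool_rot: [3.141, 0.0, 1.594]
contact_force: [-1.5, 0.2, 10.6]
tool_pos: [0.6201, -0.0088, 0.1515]
tool_rot: [3.141, -0.0, 1.379]
contact_force: [-2.5, -0.2, 11.1]
[0.05550095 0.78329893 0.14409804]
```

```bash
python3 -m inch '[[[0,0,0,0.1],[0,0,0,0.08],[0,0,0,0],[0,0,0,0]]]'|grep -E 'force|rot'; python3 -c "
from h import *
print(observe()['torque'])"; python3 -m inch '[[[0,0,0,0.08],[0,0,0,0],[0,0,0,0]]]'|grep -E 'force|rot'; python3 -c "
from h import *
print(observe()['torque'])"
```

```text
tool_rot: [3.141, -0.001, 1.2]
contact_force: [-3.2, 1.2, 11.0]
[0.34502627 0.90962306 0.28564431]
tool_rot: [-3.142, -0.001, 1.12]
contact_force: [-3.5, 1.2, 12.2]
[0.3820744  0.93452443 0.47157321]
```

```bash
python3 -m inch '[[[0,0,0,-0.13],[0,0,0,-0.13],[0,0,-5,0],[0,0,-15,0],[0,0,-20,0],[0,0,0,-0.17],[0,0,0,-0.17],[0,0,0,-0.17],[0,0,0,-0.17],[0,0,0,-0.17]]]'|grep -E 'pos|force|rot'; python3 -m inch '[[[0,0,0,-0.17],[0,0,0,-0.17],[0,0,0,-0.17],[0,0,0,-0.17],[0,0,0,-0.185],[0,0,0,0],[0,0,0,0]]]'
python3 - <<'E'
from h import *
to(.6243,.1009,.1605,np.pi-.0466)
r=cam('side'); print(discs(r,[(.6238,.1025)]))
E
```

```text
tool_pos: [0.6198, -0.009, 0.1901]
tool_rot: [-3.141, -0.001, 2.233]
contact_force: [-0.7, 0.6, -1.0]
time: 52.12
tool_pos: [0.6201, -0.009, 0.1898]
tool_rot: [3.141, -0.0, 3.09]
contact_force: [-0.5, -0.4, -1.8]
opening: 0.0277
roll first -0.005, then mm [0.9, 110.0, 29.3] q6 -1.66 t 52.1
[[3126.2274, 0.6238, 0.1025]]
```

```bash
python3 -m inch '[[[0,55,0,-0.005],[1,55,0,0],[0,0,15,0],[0,0,14,0],[0,0,0,0]]]'|grep -E 'pos|force|rot'; python3 -m inch '[[[0,0,4,0],[0,0,2,0],[0,0,0,0],[0,0,0,0]]]'|grep -E 'pos|force|rot'; python3 -m inch '[[[0,0,2,0],[0,0,0,0],[0,0,0,0]]]'|grep -E 'pos|force|rot'
```

```text
tool_pos: [0.6237, 0.0998, 0.1592]
tool_rot: [-3.141, -0.003, 3.097]
contact_force: [-0.1, 0.6, -0.9]
tool_pos: [0.6251, 0.0997, 0.1577]
tool_rot: [-3.141, 0.004, 3.097]
contact_force: [-3.5, -1.1, 11.4]
tool_pos: [0.6257, 0.1006, 0.1534]
tool_rot: [3.141, 0.004, 3.098]
contact_force: [4.8, 1.8, 1.1]
```

```bash
python3 -m inch '[[[-1.5,0.5,0,0],[0,0,2,0],[0,0,0,0],[0,0,0,0]]]'|grep -E 'pos|force'; python3 -m inch '[[[0,0,0,0.15],[0,0,0,0.15],[0,0,0,0.15],[0,0,0,0.15],[0,0,0,0.15],[0,0,0,0.15],[0,0,0,0.15],[0,0,0,0.15],[0,0,0,0.15],[0,0,0,0.15]]]'|grep -E 'pos|force|rot';python3 -m inch '[[[0,0,0,0.12],[0,0,0,0.1],[0,0,0,0],[0,0,0,0]]]'|grep -E 'pos|force|rot'; python3 -c "
from h import *
print(observe()['torque'])"
```

```text
tool_pos: [0.6263, 0.1009, 0.1515]
contact_force: [2.2, -0.4, 5.8]
tool_pos: [0.6253, 0.1007, 0.1515]
tool_rot: [-3.141, 0.001, 1.594]
contact_force: [-0.8, -1.7, 7.7]
tool_pos: [0.6251, 0.1008, 0.1515]
tool_rot: [-3.14, 0.001, 1.379]
contact_force: [-1.2, -1.1, 8.4]
[-0.40108585  0.43866827  0.14736792]
```

```bash
python3 -m inch '[[[0,0,0,0.1],[0,0,0,0.08],[0,0,0,0],[0,0,0,0]]]'|grep -E 'force|rot'; python3 -m inch '[[[0,0,0,0.08],[0,0,0,0],[0,0,0,0]]]'|grep -E 'force|rot'; python3 -c "
from h import *
print(observe()['torque'])"; python3 -m inch '[[[0,0,0,-0.13],[0,0,0,-0.13],[0,0,-5,0],[0,0,-15,0],[0,0,-20,0],[0,0,-20,-0.17],[0,0,-20,-0.17],[0,0,0,-0.17],[0,0,0,-0.17],[0,0,0,0]]]'
python3 - <<'E'
from h import *
to(.6445,-.2973,.245,np.pi/2+.13)
E
```

```text
tool_rot: [-3.14, 0.001, 1.2]
contact_force: [-2.0, -0.1, 9.5]
tool_rot: [-3.14, 0.002, 1.12]
contact_force: [-2.1, -0.2, 9.4]
[-0.11348398  0.7406459   0.49429523]
time: 58.05
tool_pos: [0.6252, 0.1015, 0.2309]
tool_rot: [-3.14, -0.001, 2.056]
contact_force: [-0.7, 0.2, -1.5]
opening: 0.0279
roll first 0.355, then mm [-398.0, -32.5, -14.1] q6 -0.45 t 58.0
```

```bash
python3 -m inch '[[[0,0,-14,0.178],[0,0,0,0.177],[-57,-5,0,0],[-57,-5,0,0],[-57,-5,0,0],[-57,-5,0,0],[-57,-4,0,0],[-57,-4,0,0],[-56,-4,0,0],[0,0,0,0]]]'|grep -E 'pos|rot'; python3 -m inch '[[[0,0,0,0],[0,0,0,0]]]'|grep -E 'pos|rot';  python3 - <<'E'
from h import *
to(.6445,-.2973,.245,np.pi/2+.13)
r=cam('side'); q=proj(r,[.58,0,.03]);y,x=int(q[0]),int(q[1]); a=cv2.resize(r['img'][y-40:y+40,x-40:x+40],(400,400),interpolation=cv2.INTER_CUBIC)
r=cam('top'); q=proj(r,[.57,0,.03]);y,x=int(q[0]),int(q[1]); b=cv2.resize(r['img'][y-40:y+40,x-40:x+40],(400,400),interpolation=cv2.INTER_CUBIC)
print(slats(r,[(.515,.111),(.51,0),(.505,-.11)],30)); cv2.imwrite('pics/g.png',np.hstack([a,b]))
E
```

```text
tool_pos: [0.6455, -0.3018, 0.2432]
tool_rot: [-3.139, -0.001, 1.694]
tool_pos: [0.6471, -0.2957, 0.245]
tool_rot: [3.142, -0.001, 1.704]
roll first 0.003, then mm [-1.3, -2.8, 0.0] q6 -0.67 t 59.5
[([0.555, 0.0906], 0.588, 796, [553.1, 79.9, 197.1, 167.0]), ([0.55, -0.0067], 1.48, 1044, [539.0, -2.2, 251.6, 192.5]), ([0.5486, -0.0911], -0.508, 797, [551.2, -84.6, 168.1, 192.5])]
```

View pics/g.png

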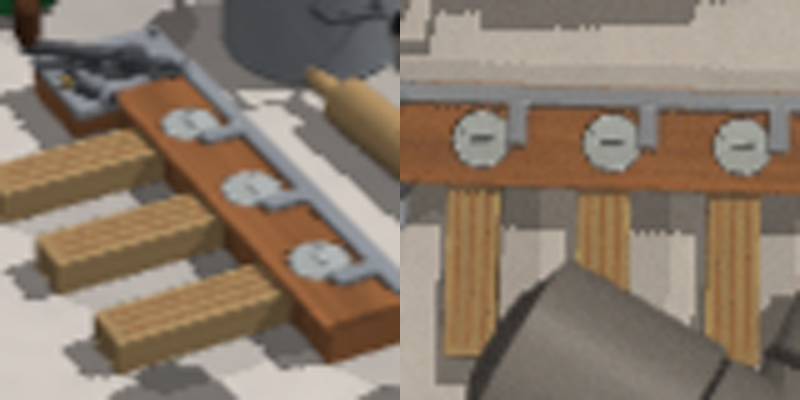

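```bash
python3 -m inch '[[[0,0,0,0],[0,0,0,0]]]'|grep -E 'pos|rot';python3 -m inch '[[[0,0,0,0]]]'|grep -E 'pos'; python3 -c "
from h import *
to(.6445,-.2973,.245,np.pi/2+.13)"
```

```text
tool_pos: [0.647, -0.2969, 0.2449]
tool_rot: [3.141, 0.0, 1.704]
tool_pos: [0.6469, -0.2973, 0.2447]
roll first 0.003, then mm [0.3, -2.4, -0.3] q6 -0.67 t 60.0
```

```bash
python3 -m inch '[[[0,-2.4,0,0],[0,0,20,0],[0,0,15,0],[0,0,0,0]]]'|grep -E 'pos|force';python3 -m inch '[[[0,0,20,0],[0,0,20,0],[0,0,20,0],[0,0,0,0]]]'|grep -E 'pos|force'; python3 -m inch '[[[0,0,15,0],[0,0,5,0],[0,0,0,0],[0,0,0,0]]]'|grep -E 'pos|force'
```

```text
tool_pos: [0.6438, -0.2974, 0.2078]
contact_force: [0.3, -0.3, -1.5]
tool_pos: [0.6439, -0.2975, 0.1485]
contact_force: [0.6, -0.6, -1.9]
tool_pos: [0.6447, -0.2978, 0.1302]
contact_force: [-0.4, -0.1, -2.1]
```

```bash
python3 -m inch '[[[0,0,3,0],[0,0,0,0]]]'|grep -E 'pos|force'; python3 -m inch '[[[0,0,0,0],[0,0,0,0],[0,0,0,0],[0,0,0,0],[0,0,0,0],[0,0,-35,0],[0,0,-35,0],[0,0,-35,0],[0,0,0,0]]]' -0.3|grep -E 'pos|force|open';python3 -m inch '[[[0,0,0,-0.175],[0,0,0,-0.175],[0,0,0,-0.175],[0,0,0,-0.175],[0,0,0,-0.175],[0,0,0,-0.175],[0,0,0,-0.175],[0,0,0,-0.17],[0,0,0,0],[0,0,0,0]]]'|grep -E 'pos|force|rot'
python3 - <<'E'
from h import *
to(.5513,.264,.12,np.pi-.0466)
for c in('top','side'):
    r=cam(c)
    for l in('driver','block'): print(c,l,[(round(d['conf'],2),onz(r,d['at'],0.007 if l=='driver' else 0)[:2].round(4).tolist()) for d in place_of(c,l)])
E
```

```text
tool_pos: [0.6444, -0.2977, 0.1265]
contact_force: [-0.6, 0.1, -1.7]
tool_pos: [0.6457, -0.2984, 0.2355]
contact_force: [-0.4, 0.6, -0.4]
opening: 0.0597
tool_pos: [0.6443, -0.2976, 0.2309]
tool_rot: [3.141, -0.001, 3.096]
contact_force: [0.3, -0.6, -0.0]
roll first 0.001, then mm [119.0, 556.7, 110.9] q6 -2.07 t 64.2
top driver [(0.4, [0.6323, -0.2843])]
top block []
side driver []
side block [(0.6, [0.6578, -0.2841]), (0.49, [0.5842, -0.1036])]
```

```bash
python3 -m inch '[[[12,56,0,0],[12,56,0,0],[12,56,0,0],[12,56,0,0],[12,56,0,0],[12,56,0,0],[12,56,0,0],[12,55,0,0],[12,55,0,0],[10,55,0,0]]]'|grep -E 'pos|force|rot';python3 -m inch '[[[0,0,30,0],[0,0,30,0],[0,0,30,0],[0,0,0,0]]]'|grep -E 'pos|force|rot';  python3 - <<'E'
from h import *
to(.5525,.264,.063,np.pi-.0466)
E
```

```text
tool_pos: [0.5499, 0.2656, 0.2321]
tool_rot: [3.141, 0.001, 3.098]
contact_force: [0.4, 0.7, -0.7]
tool_pos: [0.549, 0.2634, 0.1396]
tool_rot: [-3.14, -0.005, 3.098]
contact_force: [0.9, -0.3, 0.2]
roll first 0.003, then mm [-3.5, 0.8, 76.6] q6 -1.21 t 66.2
```

Lower over the knob and close gently.

```bash
python3 -m inch '[[[-3,0,25,0],[0,0,25,0],[0,0,25,0],[0,0,0,0]]]'|grep -E 'pos|force|rot';python3 -m inch '[[[0,0,0,0],[0,0,0,0],[0,0,0,0],[0,0,0,0],[0,0,0,0],[0,0,0,0],[0,0,0,0],[0,0,0,0]]]' 0.9 8|grep -E 'pos|force|open'
```

```text
tool_pos: [0.5531, 0.2635, 0.0665]
tool_rot: [-3.141, -0.002, 3.098]
contact_force: [-0.7, 0.1, -0.2]
tool_pos: [0.5535, 0.2642, 0.0672]
contact_force: [-1.9, 2.7, 5.0]
opening: 0.0254
```

```bash
python3 -m inch '[[[8.3,-13,0,0],[6.1,-14.2,0,0],[0,0,0,0]]]' 0.9 15|grep -E 'pos|force|open'; python3 -m inch '[[[3.7,-14.9,0,0],[1.3,-15.4,0,0],[0,0,0,0],[0,0,0,0],[0,0,0,0]]]'|grep -E 'pos|force|open'
```

```text
tool_pos: [0.5395, 0.2388, 0.0673]
contact_force: [-2.5, 8.9, 7.5]
opening: 0.0474
tool_pos: [0.5302, 0.207, 0.0661]
contact_force: [-3.9, 1.3, 1.8]
opening: 0.0251
```

```bash
python3 -m inch '[[[0,0,0,0],[0,0,0,0],[0,0,0,0]]]'|grep -E 'pos|force|open'; python3 -m inch '[[[0,0,0,0],[0,0,0,0],[0,0,0,0],[0,0,0,0],[0,0,0,0],[0,0,-30,0],[0,0,-40,0],[50,0,-50,0],[50,0,-50,0],[0,0,0,0]]]' -0.3|grep -E 'pos|force|open';  python3 -m inch '[[[50,0,-20,0],[50,0,0,0],[0,0,0,0]]]'|grep -E 'pos|force'
python3 - <<'E'
from h import *
for c in('top','side'):
    r=cam(c); print(c,[(round(d['conf'],2),onz(r,d['at'],.077)[:2].round(4).tolist()) for d in place_of(c,'lever_knob')])
    q=proj(r,[.58,-.03,.04]);y,x=int(q[0]),int(q[1]); im=cv2.resize(r['img'][y-45:y+45,x-70:x+90],(800,450) if 0 else (640,360),interpolation=cv2.INTER_CUBIC)
    if c=='top': a=im; print(slats(r,[(.517,.109),(.513,0),(.508,-.111)],19))
cv2.imwrite('pics/z.png',cv2.resize(np.vstack([a,im]),(533,600)) if 0 else cv2.resize(np.vstack([a,im]),None,fx=.83,fy=.83))
E
```

```text
tool_pos: [0.5302, 0.207, 0.0661]
contact_force: [-4.8, 2.1, 2.3]
opening: 0.0254
tool_pos: [0.4426, 0.2116, 0.2289]
contact_force: [0.5, -0.0, -0.4]
opening: 0.0598
tool_pos: [0.3411, 0.215, 0.2446]
contact_force: [0.1, 0.0, 1.2]
top []
[([0.5222, 0.1119], -0.039, 396, [522.1, 117.8, 67.0, 154.8]), ([0.5174, 0.0029], -0.05, 390, [516.7, -1.5, 67.5, 152.1]), ([0.5098, -0.1066], -0.038, 403, [510.8, -110.9, 67.3, 151.8])]
side [(0.69, [0.5472, 0.2041])]
```

View pics/z.png

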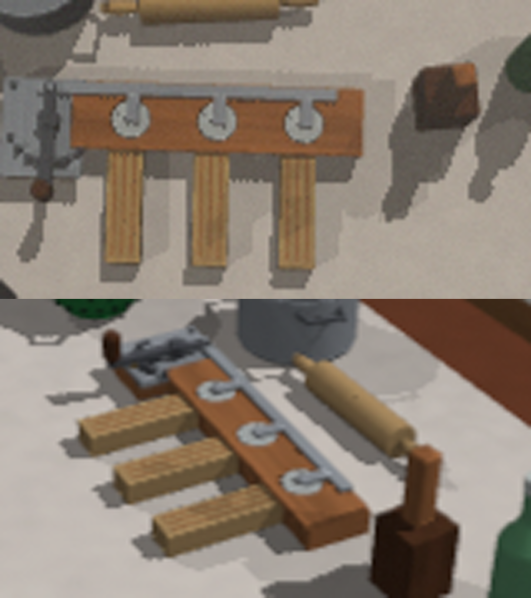

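Run:
```python
from h import *
r=cam('top'); q=proj(r,[.58,-.03,.04]);y,x=int(q[0]),int(q[1])
k=onz(r,(y-45+190/3.32-.5,x-70+41/3.32-.5),.098); print('knob',k)
o=np.array([.6242,.2031]); v=k[:2]-o; a=np.arctan2(v[1],v[0])+.0466; print('lever', .65+((a-np.pi+np.pi)%(2*np.pi)-np.pi), np.linalg.norm(v))
s=observe(); print(s['time'],s['contact_force']); hand_in()
```

```text
knob [0.52923067 0.20761315 0.098     ]
lever 0.6491135416873633 0.09507650423893205
70.95 [0.27382087 0.11749626 0.38993503]
the job is handed in; nothing more can be done
```

I finished the shelf and handed it in at about 71 s of the 210 s. `hand_in()` gives no verdict, so success is judged only from my own checks.

- **Slats:** I pushed all three pine slats into bores 0, 1 and 2 until they stopped about 5 mm short of the rail. I left the blue look-alike alone.
- **Cam discs:** I turned each one clockwise with the screwdriver until the torque rose to about 0.45 N·m. Afterwards the pictures showed all three slots turned about 90° and the slats flush and square.
- **Lever:** I put the screwdriver back in its block first, then moved the lever into the pin notch and let go. The last picture puts it at about 0.65 rad, with the keeper tabs over the slots.
- **Screwdriver and robot:** The screwdriver stands upright in its block, and at hand-in the arm was clear of everything, with close to zero force on the tool.

**Checks that failed or disagreed:**
- The slat-measuring code ran slats and rail together once they were joined, so I judged flushness by eye and have no figure for it.
- The network found neither the lever knob in the last top picture nor the screwdriver in the side picture.
- The network's screwdriver position from the top camera was about 18 mm off where I set it down. I trusted the picture and the arm's position instead.
- The gripper briefly read 47 mm open while moving the lever, but it was back at 25 mm on the knob by the end of the move.

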